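# Point out the faulty capacitor for the bench camera, then stop the recording

## Robot

A 6-joint arm with a two-finger parallel gripper is mounted at the origin on the work surface. World frame = base frame: x ahead of the robot, y to its left, z up, the work surface at z = 0. Lengths are in mm, angles in rad, forces in N, time in s.
With the tool pointing down it reaches from about 375 to 975 mm from the base axis. Payload 3.8 kg.
Tool frame: the origin (TCP) lies between the finger pads, 19 mm behind the fingertips; this is the grasp point; z points along the fingers, y is the line along which they close (so a half turn about z gives the same grasp; the last joint's range is limited). The gripper opens to 88 mm and grips with 3 to 60 N. Pads are 18 mm wide; open, the fingers measure 123 mm over their backs; the gripper's body (75 mm by 187 mm) begins 45 mm behind the grasp point.
Start: joints at [-1.253, 0.264, 1.604, -0, 1.274, -0.037], TCP at [234.491, -632.955, 257.406] pointing down, gripper open.
Joint ranges: [-2.63, 2.63], [-0.94, 2.18], [0.31, 2.57], [-1.31, 4.45], [0, 2.66], [-2.55, 2.55]. Speed limits (rad/s): [2.57, 2.57, 3.14, 3.14, 3.14, 3.14].

## Interface

Orientations are given as a unit quaternion [w, x, y, z].
In Python, from station import env gives the robot as it stands.
- The arm moves only by the tool move_arm, never from a script. Its arguments are lists of equal length, an entry for each row: "turn": the turn, a rotation vector about the tool's x, y, z in degrees, a list of three; "slide": the shift along the tool's x, y, z in m, a list of three; "fingers": the closure, from 0 (fully open) to 1 (shut). A call has 1 to 5 rows; each row is the pose to reach, as a shift and turn from the pose commanded when the call began, along the tool's axes at that moment; what a row does not reach only later rows make up. A row lasts 1/12 s, in which the tool goes at most 41.7 mm and 7.16 degrees, less where a joint would pass 70% of its speed; a pose out of reach is approached as far as the arm can. A call with a gripper value outside its range is refused whole. The fingers move at their own pace and stop on an object; "squeeze" is the grip in N (left out, the last holds). Time passes only in rows, so rows that repeat a pose let the fingers close. It gives the time, the measured TCP pose, the force, the opening and the grip force at its end, in the units of the state.
- env.observe(): the state, without advancing time (a new reading comes with each control period).
- env.grab_frame(name): name is "scene" or "top" or "wrist"; returns a dict with "image" (420x560x3 uint8, red, green, blue), "fov_y" (degrees; the focal length in pixels is half the picture's height over the tangent of half this angle, whatever the lens; pixels are square), "cx", "cy" (the principal point, pixels), "world_to_cam" (4x4, takes a point from world to camera coordinates); the wrist camera has in their place "T_tool_cam" (4x4, takes a point from camera to tool coordinates, whose origin is the TCP and whose axes are the flange's). Camera axes: x right, y down, z forward; pixel columns grow to the right and rows downward; lengths in mm; the calibration is good to about 2 mm. A picture is of the moment at which its call begins: read the wrist's pose just before it. There is no depth.
- env.hand_in(): hands the job in; it is judged then, once.
The state is a dict: "t": time; "joint_pos": joint angles; "joint_vel": joint speeds; "tau": joint torques, N m; "tcp_pos": TCP position; "tool_rot": TCP orientation; "wrist_force": force on the tool from outside, world axes, zero at the start; "wrist_torque": the same for the moment, N m; "finger_gap": finger opening in mm; "gripper_force": force on a finger pad.
Only numpy, scipy, OpenCV 4.12 (cv2) and the standard library are available. Lean on these libraries where they do the work, as an engineer would, in place of code of your own. Each camera call takes 0.05 s, during which the arm holds its last target. There are 200 camera calls.

## Task

The bench camera is recording a fault report: point out the orange capacitor on the green circuit board by bringing the fingertips just above its top (one or two centimetres, centred over it) without touching it, and stay there for a good two seconds. Then press the green button on the grey recorder box fully down to stop the recording, and let it come back up. Touch nothing on the board, do not dip down over any other capacitor, and neither lift the recorder, shove it about nor disturb the tools around.

Things in the scene. Friction and masses are not known exactly. Their poses are not given: they have to be found in the camera images.
- board: Green circuit board 200 x 220 mm (x, y) screwed to an aluminium jig plate that is fixed to the bench. Origin: centre of the underside, on the bench; z up. Board surface 20 mm above the bench; a finned heat sink 30 x 34 mm at its centre rises to 42 mm; the four capacitors stand around it, one near each corner (about 50 mm in x and 60 mm in y from the centre), any colour in any corner.
- log_button (a joint): Travel of the green round push button (32 mm across) on the recorder, in m: 0 = up, 0.006 = fully down. Pressed straight down; a spring brings it back; fully down takes 5 N. Counts as pressed from about 0.0045.
- log_button_top (a point): Centre of the top face of the green button; moves down with it.
- cap_orange_top (a point): Centre of the flat top of the orange-sleeved capacitor, an upright can 22 mm in diameter and 30 mm tall fixed on the board; its top is 50 mm above the bench. z up. The one to point at.
- cap_black_top (a point): Centre of the flat top of the black-sleeved capacitor, an upright can 22 mm in diameter and 30 mm tall fixed on the board; its top is 50 mm above the bench. z up.
- cap_blue_top (a point): Centre of the flat top of the blue-sleeved capacitor, an upright can 22 mm in diameter and 30 mm tall fixed on the board; its top is 50 mm above the bench. z up.
- cap_white_top (a point): Centre of the flat top of the white-sleeved capacitor, an upright can 22 mm in diameter and 30 mm tall fixed on the board; its top is 50 mm above the bench. z up.
- recorder: Loose grey recorder box 110 x 80 x 38 mm, 0.4 to 0.8 kg, on rubber feet, standing on the bench to the right of the board. Origin: centre of its underside; z up. The button, in a black housing, is on its top, 10 mm from the centre towards the box's -x.
- screwdriver: Loose red-handled screwdriver, 170 mm long, lying on the bench beyond the board. Leave alone.
- spool: Loose metal spool 52 mm in diameter, 38 mm tall, standing beyond the recorder. Leave alone. Origin: centre of the underside.
- meter: Loose yellow hand multimeter 150 x 75 x 40 mm lying on its back to the left of the board. Leave alone. Origin: centre of the underside.
Things that resemble listed ones, but are neither listed nor needed, are in the scene too. Several things have the shape of the recorder; the one meant has the colours described above.

How it is judged:
By the outcome, as a careful person would: the job done as asked, in the order asked, and still so for the second after the job is handed in, with the robot touching nothing.
It also fails if it takes over 42 s, if anything falls off the work surface, if the arm or the gripper's body presses on something with over 40 N, if the wrist force passes 120 N, or if a joint passes its speed limit or range.

## Working session

There is one attempt and no reset: what is moved stays moved. The work goes in short steps, Python scripts to look and compute and a tool call to move; the robot and the scene stay as the last step left them, time stands still between calls to the robot, and variables do not carry over. Pictures are saved under pics/ and viewed, at most 10 in all, crops included, and the job is handed in when it is done.

Besides the shell and the picture viewer there is one more tool, called after "Call:" by a JSON object that holds its "api" and its "payload", one argument or row to a line. move_arm: Moves the arm, as the interface text tells. Its arguments: {"type":"object","properties":{"turn":{"type":"array"},"slide":{"type":"array"},"fingers":{"type":"array"},"squeeze":{"type":"number"}},"required":["turn","slide","fingers"]}

```bash
mkdir -p pics; cat > h.py <<'E'
import numpy as np, cv2
from station import env
def grab(n):
    s=env.observe(); f=env.grab_frame(n); return s,f
def save(f,name): cv2.imwrite(f'pics/{name}.png',f['image'][:,:,::-1])
def ray(f,u,v,z):
    F=f['image'].shape[0]/2/np.tan(np.radians(f['fov_y']/2))
    W=np.linalg.inv(np.array(f['world_to_cam'])); d=W[:3,:3]@np.array([(u-f['cx'])/F,(v-f['cy'])/F,1]); o=W[:3,3]
    return o+d*(z-o[2])/d[2]
E
python3 - <<'E'
from h import *
for n in('top','scene'):
    s,f=grab(n); save(f,n); print(n,f['fov_y'],f['cx'],f['cy'],np.linalg.inv(f['world_to_cam'])[:3,3].round())
    np.save(n+'.npy',f,allow_pickle=True)
print(s)
E
```

```text
top 52.808074473686965 280.9076744496225 209.9462018175016 [ 443.   16. 1141.]
scene 45.2792173352991 273.3292427943441 216.03935435442486 [ 974. -443.  947.]
{'t': 0.05, 'joint_pos': array([-1.25291598e+00,  2.64696939e-01,  1.60533678e+00, -5.28853676e-06,
        1.27369073e+00, -3.69083680e-02]), 'joint_vel': array([-0.00083347,  0.00023236, -0.00139663, -0.00186428,  0.00102868,
        0.00185134]), 'tau': array([-7.34662462e-04, -5.03952312e+01, -3.58333290e+01,  7.30320602e-02,
        2.40423664e-02, -7.10017662e-05]), 'tcp_pos': array([ 234.27738623, -632.34465783,  256.14593261]), 'tool_rot': array([-1.05504328e-03,  9.84306143e-01,  1.76466088e-01, -1.51754397e-04]), 'wrist_force': array([-0.60971591, -0.03620588, -0.34776316]), 'wrist_torque': array([-0.02350406, -0.05289431,  0.01198695]), 'gripper_force': 0.0, 'finger_gap': 87.90898981476077}
```

View pics/top.png

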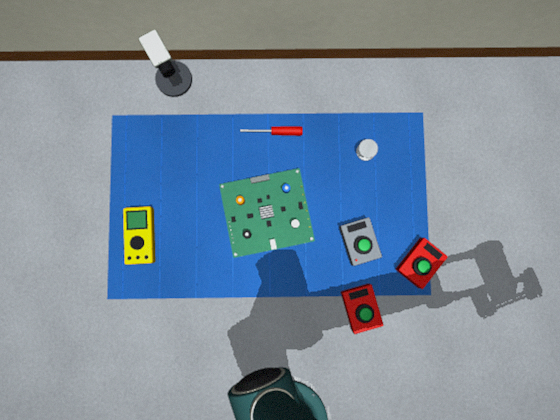

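View pics/scene.png

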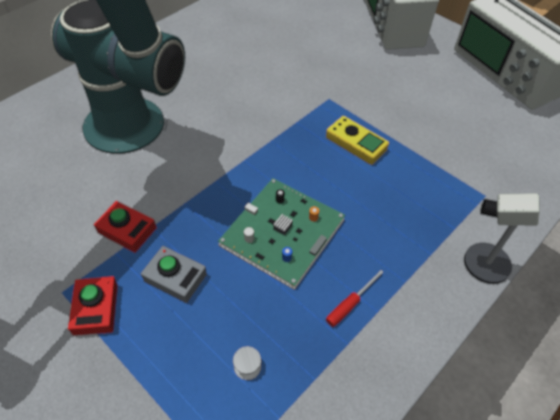

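Top view: the board is at about (267,212). The capacitors are orange (240,200), blue (286,188), white (295,223) and black (247,234). Three boxes have the recorder's shape: grey (361,240), red (362,308) and red (421,262). The grey one, with its green button at (364,245), fits the description. The scene view agrees, with orange at (314,213) and the grey box at (174,272).

```bash
python3 - <<'E'
from h import *
def cents(f,lo,hi,box,mn=8):
    hsv=cv2.cvtColor(f['image'],cv2.COLOR_RGB2HSV); m=cv2.inRange(hsv,lo,hi)
    n,l,st,c=cv2.connectedComponentsWithStats(m)
    return [(c[i].round(1),st[i]) for i in range(1,n) if st[i,4]>=mn and box[0]<c[i][0]<box[2] and box[1]<c[i][1]<box[3]]
T,S=[np.load(n+'.npy',allow_pickle=True).item() for n in('top','scene')]
for nm,f,bo,bg in(('top',T,(215,165,315,260),(335,215,385,268)),('scene',S,(215,175,350,290),(140,245,210,300))):
    for a,lo,hi,b,z in(('orange',(8,150,130),(22,255,255),bo,50),('green',(50,120,60),(85,255,255),bg,50),('blue',(105,150,100),(125,255,255),bo,50)):
        for c,st in cents(f,lo,hi,b): print(nm,a,c,st,ray(f,*c,z).round(1))
# grey recorder outline, top
hsv=cv2.cvtColor(T['image'],cv2.COLOR_RGB2HSV); m=cv2.inRange(hsv,(0,0,90),(180,70,255)); 
n,l,st,c=cv2.connectedComponentsWithStats(m)
for i in range(1,n):
    if 335<c[i][0]<385 and 215<c[i][1]<268 and st[i,4]>200:
        r=cv2.minAreaRect(np.argwhere(l==i)[:,::-1].astype(np.float32)); print('rec',r,[ray(T,*p,38).round() for p in cv2.boxPoints(r)])
cv2.imwrite('pics/crop.png',np.hstack([cv2.resize(T['image'][160:275,210:310],(400,460),interpolation=2),cv2.resize(T['image'][160:275,300:400],(400,460),interpolation=2)])[:,:,::-1])
E
```

```text
top orange [239.7 199.8] [236 196   9   9  43] [576.  112.2  50. ]
top green [363.9 244.6] [358 239  13  13 134] [ 456.1 -207.    50. ]
top blue [265.2 201.6] [  108   113   323   186 45858] [570.6  46.1  50. ]
top blue [285.5 187.9] [282 184   8   9  39] [605.9  -7.1  50. ]
scene orange [313.7 212.1] [310 209   9   6  26] [577.  109.3  50. ]
scene green [167.5 263.2] [160 257  16  14 179] [ 450.  -202.2   50. ]
scene blue [282.2 276.7] [  101   101   382   319 51876] [640.4 -58.9  50. ]
scene blue [224.9 196.4] [223 195   4   4   8] [4.039e+02 3.000e-01 5.000e+01]
scene blue [286.7 252.9] [282 248  10   9  39] [607.8 -11.   50. ]
rec ((360.6982727050781, 241.061279296875), (42.16126251220703, 30.12489891052246), 72.18110656738281) [array([ 507., -148.,   38.]), array([ 530., -224.,   38.]), array([ 425., -254.,   38.]), array([ 402., -179.,   38.])]
```

View pics/crop.png

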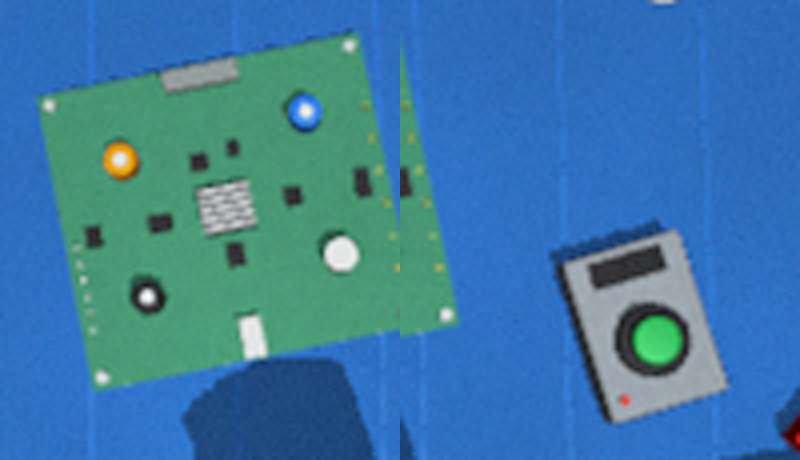

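The crop confirms the targets: the orange capacitor is upper left on the board, and the box is the grey one with the green button in a black housing. Orange comes out at about (576.5, 111) at z 50. The two views of the button cross at about (456, -205, 60). That agrees with the box outline, which puts the button at (456, -204). I'll move high first, with the fingers closing.

Call:
{"api": "move_arm", "payload": {
  "turn": [
    [0,0,0],
    [0,0,0],
    [0,0,0],
    [0,0,0],
    [0,0,0]
  ],
  "slide": [
    [0.02,-0.02,0],
    [0.048,-0.048,0],
    [0.077,-0.077,0],
    [0.106,-0.106,0],
    [0.135,-0.135,0]
  ],
  "fingers": [1,1,1,1,1],
  "squeeze": 5
}}

```text
t: 0.52
tcp_pos: [314.3, -457.6, 256.7]
tool_rot: [-0.001, 0.984, 0.176, -0.0]
wrist_force: [-0.3, -0.0, 0.4]
finger_gap: 56.9
gripper_force: 0.0
```

Call:
{"api": "move_arm", "payload": {
  "turn": [
    [0,0,0],
    [0,0,0],
    [0,0,0],
    [0,0,0],
    [0,0,0]
  ],
  "slide": [
    [0.029,-0.029,0],
    [0.058,-0.058,0],
    [0.087,-0.087,0],
    [0.116,-0.116,0],
    [0.145,-0.145,0]
  ],
  "fingers": [1,1,1,1,1]
}}

```text
t: 0.93
tcp_pos: [399.9, -271.1, 257.1]
tool_rot: [-0.0, 0.984, 0.176, -0.0]
wrist_force: [1.2, -0.6, -0.0]
finger_gap: 23.7
gripper_force: 0.0
```

Call:
{"api": "move_arm", "payload": {
  "turn": [
    [0,0,0],
    [0,0,0],
    [0,0,0],
    [0,0,0],
    [0,0,0]
  ],
  "slide": [
    [0.029,-0.029,0],
    [0.058,-0.058,0],
    [0.087,-0.087,0],
    [0.116,-0.116,0],
    [0.145,-0.145,0]
  ],
  "fingers": [1,1,1,1,1]
}}

```text
t: 1.35
tcp_pos: [485.5, -84.7, 257.2]
tool_rot: [0.0, 0.984, 0.176, -0.0]
wrist_force: [0.2, -0.9, -0.8]
finger_gap: 0.5
gripper_force: 0.0
```

Call:
{"api": "move_arm", "payload": {
  "turn": [
    [0,0,0],
    [0,0,0],
    [0,0,0],
    [0,0,0],
    [0,0,0]
  ],
  "slide": [
    [0.027,-0.027,0],
    [0.052,-0.052,0],
    [0.075,-0.075,0],
    [0.094,-0.094,0],
    [0.1,-0.1,0]
  ],
  "fingers": [1,1,1,1,1]
}}

```text
t: 1.77
tcp_pos: [545.2, 45.0, 256.9]
tool_rot: [-0.001, 0.984, 0.178, 0.0]
wrist_force: [0.0, -0.2, -0.7]
finger_gap: 0.2
gripper_force: 0.0
```

```bash
cat >> h.py <<'E'
from scipy.spatial.transform import Rotation as Ro
def wrist():
    s,f=grab('wrist'); q=s['tool_rot']; M=np.eye(4); M[:3,:3]=Ro.from_quat([q[1],q[2],q[3],q[0]]).as_matrix(); M[:3,3]=s['tcp_pos']
    f['world_to_cam']=np.linalg.inv(M@np.array(f['T_tool_cam'])); return s,f
def blobs(f,lo,hi,mn=60):
    hsv=cv2.cvtColor(f['image'],cv2.COLOR_RGB2HSV); m=cv2.inRange(hsv,lo,hi)
    n,l,st,c=cv2.connectedComponentsWithStats(m); return [(c[i].round(1),st[i]) for i in range(1,n) if st[i,4]>=mn]
def totool(s,d):
    q=s['tool_rot']; return Ro.from_quat([q[1],q[2],q[3],q[0]]).as_matrix().T@np.array(d)
E
python3 - <<'E'
from h import *
s,f=wrist(); save(f,'w1'); np.save('w1.npy',f,allow_pickle=True); print(s['tcp_pos'],np.array(f['T_tool_cam']).round(2).tolist())
for c,st in blobs(f,(8,150,110),(22,255,255)): print(c,st,ray(f,*c,50).round(1))
E
```

```text
[545.18714203  45.04646283 256.93174249] [[-0.0, -0.96, -0.3, 75.69], [1.0, -0.0, 0.0, 0.36], [-0.0, -0.3, 0.96, -127.35], [0.0, 0.0, 0.0, 1.0]]
[218.4 114.9] [205 104  28  26 358] [577.1 112.7  50. ]
[242.3 360.5] [240 327   6  62 274] [343.5  11.1  50. ]
[315.6 359.9] [313 327   6  62 260] [371.6 -61.5  50. ]
```

View pics/w1.png

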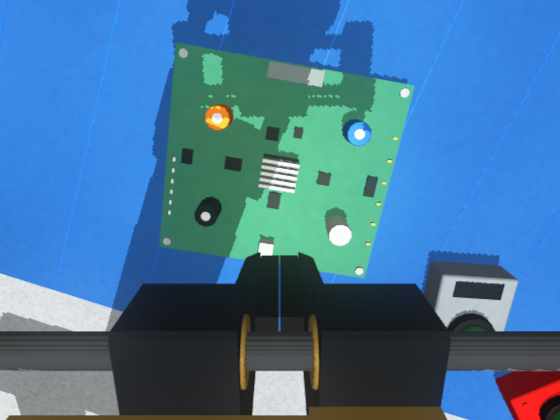

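The wrist view shows the orange capacitor at (218,117). It projects to about (577, 112) at z 50, matching the other views. The other three capacitors are well apart from it. I'll go over it high and settle before coming down.

Call:
{"api": "move_arm", "payload": {
  "turn": [
    [0,0,0],
    [0,0,0],
    [0,0,0],
    [0,0,0],
    [0,0,0]
  ],
  "slide": [
    [0.02,-0.02,0],
    [0.04,-0.04,0],
    [0.052,-0.052,0.02],
    [0.052,-0.052,0.04],
    [0.052,-0.052,0.06]
  ],
  "fingers": [1,1,1,1,1]
}}

```text
t: 2.23
tcp_pos: [575.3, 108.2, 196.9]
tool_rot: [0.0, 0.984, 0.177, 0.0]
wrist_force: [-0.8, 0.2, 0.3]
finger_gap: 0.3
gripper_force: 0.0
```

Call:
{"api": "move_arm", "payload": {
  "turn": [
    [0,0,0],
    [0,0,0],
    [0,0,0]
  ],
  "slide": [
    [0,0,0.02],
    [0,0,0.03],
    [0,0,0.03]
  ],
  "fingers": [1,1,1]
}}

```text
t: 2.48
tcp_pos: [572.6, 107.0, 164.1]
tool_rot: [0.0, 0.984, 0.176, -0.003]
wrist_force: [0.4, 0.3, -0.1]
finger_gap: 0.2
gripper_force: 0.0
```

```bash
python3 - <<'E'
from h import *
s,f=wrist(); print(s['tcp_pos'],s['tool_rot'],np.abs(s['joint_vel']).max())
for c,st in blobs(f,(8,150,110),(22,255,255)): print(c,st,ray(f,*c,50).round(1))
save(f,'w2')
print('tool slide to orange', totool(s,np.array([576.5,111.2,84.5])-s['tcp_pos']).round(1))
E
```

```text
[572.56446018 107.01405322 164.0767476 ] [ 1.03376485e-04  9.84384536e-01  1.76001370e-01 -3.25469110e-03] 0.045393202923235024
[270.9 193.9] [255 175  32  40 850] [578.2 114.5  50. ]
[242.6 343.1] [240 325   6  34 139] [460.4  94.6  50. ]
[315.4 355.8] [313 324   6  65 254] [468.8  38.6  50. ]
[242.1 373.6] [240 360   5  29 123] [433.5  86.   50. ]
tool slide to orange [ 5.7 -2.5 79.5]
```

View pics/w2.png

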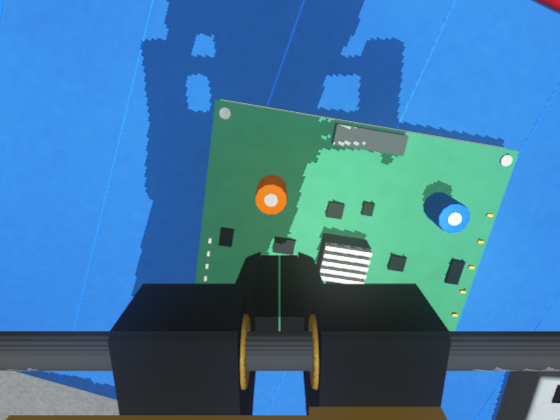

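The wrist view now shows the orange top disc centred near (271,200), with its side wall visible above. The colour centroid is pulled towards the wall, so I'll use the white disc at the centre of the top instead.

```bash
python3 - <<'E'
from h import *
s,f=wrist(); print(s['tcp_pos'],s['tool_rot'].round(4))
im=f['image'][180:225,250:295]; m=(im.min(2)>150).astype(np.uint8); n,l,st,c=cv2.connectedComponentsWithStats(m); print(st[1:],c[1:]+[250,180])
for cc in c[1:]: p=ray(f,*(cc+[250,180]),50); print(p.round(1),totool(s,np.array([p[0],p[1],84.5])-s['tcp_pos']).round(1))
E
```

```text
[573.79889453 107.34598776 165.98513761] [ 1.000e-04  9.844e-01  1.760e-01 -1.800e-03]
[[ 14  15  14  13 134]] [[270.39552239 201.1119403 ]]
[574.4 113.3  50. ] [ 2.9 -5.4 81.5]
```

Call:
{"api": "move_arm", "payload": {
  "turn": [
    [0,0,0],
    [0,0,0],
    [0,0,0],
    [0,0,0],
    [0,0,0]
  ],
  "slide": [
    [0.003,-0.004,0.01],
    [0.003,-0.004,0.03],
    [0.003,-0.004,0.05],
    [0.003,-0.004,0.065],
    [0.003,-0.004,0.075]
  ],
  "fingers": [1,1,1,1,1]
}}

```text
t: 3.0
tcp_pos: [576.5, 113.5, 91.6]
tool_rot: [-0.0, 0.984, 0.176, 0.0]
wrist_force: [-0.2, -0.3, -0.6]
finger_gap: 0.9
gripper_force: 0.0
```

Call:
{"api": "move_arm", "payload": {
  "turn": [
    [0,0,0],
    [0,0,0],
    [0,0,0],
    [0,0,0],
    [0,0,0]
  ],
  "slide": [
    [0,0,0.004],
    [0,0,0.006],
    [0,0,0.006],
    [0,0,0.006],
    [0,0,0.006]
  ],
  "fingers": [1,1,1,1,1]
}}

```text
t: 3.42
tcp_pos: [577.5, 113.5, 87.7]
tool_rot: [0.0, 0.984, 0.176, 0.001]
wrist_force: [-0.0, -0.0, 0.1]
finger_gap: 0.3
gripper_force: 0.0
```

```bash
python3 - <<'E'
from h import *
s,f=wrist(); save(f,'w3'); print(s['t'],s['tcp_pos'],s['tool_rot'].round(4),s['wrist_force'])
_,g=grab('scene'); cv2.imwrite('pics/c3.png',np.hstack([cv2.resize(f['image'][130:340,180:380],(400,420)),cv2.resize(g['image'][140:245,265:365],(400,420),interpolation=2)])[:,:,::-1])
E
```

```text
3.4167 [577.50359133 113.50902869  87.65026568] [0.     0.9843 0.1765 0.0011] [-0.0184805  -0.00949284  0.13429852]
```

View pics/c3.png

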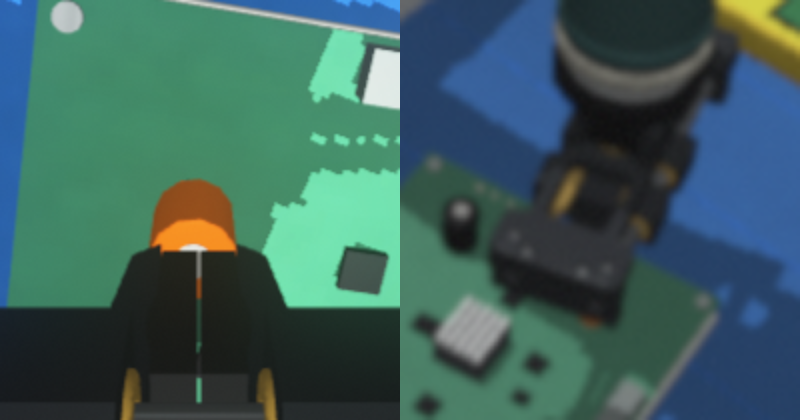

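```bash
python3 - <<'E'
from h import *
s,f=wrist(); print(s['t'],s['tcp_pos'])
e=ray(f,276.5,240,50); print('far edge, tool axes:',totool(s,e-s['tcp_pos']).round(1)); 
for c in ((255.5,253),(298,253)): print(totool(s,ray(f,*c,50)-s['tcp_pos']).round(1))
E
```

```text
3.5167 [577.2153921  113.46498214  87.39408642]
far edge, tool axes: [ 7.4 -0.8 37.4]
[  0.7 -10.8  37.4]
[ 0.7  9.4 37.4]
```

The far rim of the can puts its centre about 3 mm back along tool x. I'll correct that, come down 3 mm and hold for about 3 s.

Call:
{"api": "move_arm", "payload": {
  "turn": [
    [0,0,0],
    [0,0,0],
    [0,0,0],
    [0,0,0],
    [0,0,0]
  ],
  "slide": [
    [-0.0025,0,0.002],
    [-0.0025,0,0.003],
    [-0.0025,0,0.003],
    [-0.0025,0,0.003],
    [-0.0025,0,0.003]
  ],
  "fingers": [1,1,1,1,1]
}}

```text
t: 3.98
tcp_pos: [574.1, 112.5, 83.3]
tool_rot: [-0.0, 0.984, 0.176, -0.0]
wrist_force: [-0.8, 0.4, -0.1]
finger_gap: 0.2
gripper_force: 0.0
```

Call:
{"api": "move_arm", "payload": {
  "turn": [
    [0,0,0],
    [0,0,0],
    [0,0,0],
    [0,0,0],
    [0,0,0]
  ],
  "slide": [
    [0,0,0],
    [0,0,0],
    [0,0,0],
    [0,0,0],
    [0,0,0]
  ],
  "fingers": [1,1,1,1,1]
}}

```text
t: 4.4
tcp_pos: [574.2, 112.5, 83.4]
tool_rot: [-0.0, 0.984, 0.176, 0.0]
wrist_force: [0.1, -0.4, -0.0]
finger_gap: 0.7
gripper_force: 0.0
```

Call:
{"api": "move_arm", "payload": {
  "turn": [
    [0,0,0],
    [0,0,0],
    [0,0,0],
    [0,0,0],
    [0,0,0]
  ],
  "slide": [
    [0,0,0],
    [0,0,0],
    [0,0,0],
    [0,0,0],
    [0,0,0]
  ],
  "fingers": [1,1,1,1,1]
}}

```text
t: 4.82
tcp_pos: [574.2, 112.5, 83.4]
tool_rot: [-0.0, 0.984, 0.176, -0.0]
wrist_force: [-0.1, -0.8, 0.3]
finger_gap: 0.4
gripper_force: 0.0
```

Call:
{"api": "move_arm", "payload": {
  "turn": [
    [0,0,0],
    [0,0,0],
    [0,0,0],
    [0,0,0],
    [0,0,0]
  ],
  "slide": [
    [0,0,0],
    [0,0,0],
    [0,0,0],
    [0,0,0],
    [0,0,0]
  ],
  "fingers": [1,1,1,1,1]
}}

```text
t: 5.23
tcp_pos: [574.2, 112.5, 83.4]
tool_rot: [-0.0, 0.984, 0.176, 0.0]
wrist_force: [0.1, -0.3, -0.2]
finger_gap: 0.4
gripper_force: 0.0
```

Call:
{"api": "move_arm", "payload": {
  "turn": [
    [0,0,0],
    [0,0,0],
    [0,0,0],
    [0,0,0],
    [0,0,0]
  ],
  "slide": [
    [0,0,0],
    [0,0,0],
    [0,0,0],
    [0,0,0],
    [0,0,0]
  ],
  "fingers": [1,1,1,1,1]
}}

```text
t: 5.65
tcp_pos: [574.2, 112.5, 83.4]
tool_rot: [-0.0, 0.984, 0.176, 0.0]
wrist_force: [0.0, -0.0, 0.2]
finger_gap: 0.2
gripper_force: 0.0
```

Call:
{"api": "move_arm", "payload": {
  "turn": [
    [0,0,0],
    [0,0,0],
    [0,0,0],
    [0,0,0],
    [0,0,0]
  ],
  "slide": [
    [0,0,0],
    [0,0,0],
    [0,0,0],
    [0,0,0],
    [0,0,0]
  ],
  "fingers": [1,1,1,1,1]
}}

```text
t: 6.07
tcp_pos: [574.2, 112.5, 83.4]
tool_rot: [0.0, 0.984, 0.176, -0.0]
wrist_force: [0.3, 0.5, -0.7]
finger_gap: 0.5
gripper_force: 0.0
```

Call:
{"api": "move_arm", "payload": {
  "turn": [
    [0,0,0],
    [0,0,0],
    [0,0,0],
    [0,0,0],
    [0,0,0]
  ],
  "slide": [
    [0,0,0],
    [0,0,0],
    [0,0,0],
    [0,0,0],
    [0,0,0]
  ],
  "fingers": [1,1,1,1,1]
}}

```text
t: 6.48
tcp_pos: [574.2, 112.5, 83.4]
tool_rot: [-0.0, 0.984, 0.176, 0.0]
wrist_force: [0.2, 0.3, 0.1]
finger_gap: 0.6
gripper_force: 0.0
```

Call:
{"api": "move_arm", "payload": {
  "turn": [
    [0,0,0],
    [0,0,0],
    [0,0,0],
    [0,0,0],
    [0,0,0]
  ],
  "slide": [
    [0,0,0],
    [0,0,0],
    [0,0,0],
    [0,0,0],
    [0,0,0]
  ],
  "fingers": [1,1,1,1,1]
}}

```text
t: 6.9
tcp_pos: [574.2, 112.5, 83.4]
tool_rot: [-0.0, 0.984, 0.176, 0.0]
wrist_force: [-0.1, 0.2, 0.7]
finger_gap: 0.4
gripper_force: 0.0
```

It held about 3 s, steady, with the fingertips some 14 mm above the can. I'll go straight up, then over to the recorder.

Call:
{"api": "move_arm", "payload": {
  "turn": [
    [0,0,0],
    [0,0,0],
    [0,0,0],
    [0,0,0],
    [0,0,0]
  ],
  "slide": [
    [0,0,-0.015],
    [0,0,-0.04],
    [0,0,-0.07],
    [0,0,-0.095],
    [0,0,-0.11]
  ],
  "fingers": [1,1,1,1,1]
}}

```text
t: 7.32
tcp_pos: [575.6, 112.7, 196.9]
tool_rot: [0.0, 0.984, 0.176, 0.002]
wrist_force: [0.2, -0.1, -0.6]
finger_gap: 0.0
gripper_force: 0.0
```

Call:
{"api": "move_arm", "payload": {
  "turn": [
    [0,0,0],
    [0,0,0],
    [0,0,0],
    [0,0,0],
    [0,0,0]
  ],
  "slide": [
    [-0.013,0.015,0],
    [-0.035,0.04,0],
    [-0.06,0.07,0],
    [-0.085,0.099,0],
    [-0.11,0.128,0]
  ],
  "fingers": [1,1,1,1,1]
}}

```text
t: 7.73
tcp_pos: [514.8, -46.9, 193.6]
tool_rot: [0.0, 0.984, 0.177, 0.0]
wrist_force: [-0.1, -0.6, 0.4]
finger_gap: 0.4
gripper_force: 0.0
```

Call:
{"api": "move_arm", "payload": {
  "turn": [
    [0,0,0],
    [0,0,0],
    [0,0,0],
    [0,0,0],
    [0,0,0]
  ],
  "slide": [
    [-0.025,0.029,0],
    [-0.05,0.058,0],
    [-0.075,0.087,0],
    [-0.098,0.114,0],
    [-0.111,0.129,0]
  ],
  "fingers": [1,1,1,1,1]
}}

```text
t: 8.15
tcp_pos: [454.8, -208.2, 193.7]
tool_rot: [0.001, 0.984, 0.176, -0.0]
wrist_force: [-0.1, 1.1, 0.0]
finger_gap: 0.4
gripper_force: 0.0
```

Call:
{"api": "move_arm", "payload": {
  "turn": [
    [0,0,0],
    [0,0,0],
    [0,0,0],
    [0,0,0]
  ],
  "slide": [
    [0,0,0.02],
    [0,0,0.02],
    [0,0,0.02],
    [0,0,0.02]
  ],
  "fingers": [1,1,1,1]
}}

```text
t: 8.48
tcp_pos: [456.3, -204.8, 173.6]
tool_rot: [-0.0, 0.984, 0.177, -0.0]
wrist_force: [-0.2, -0.4, 0.0]
finger_gap: 0.5
gripper_force: 0.0
```

```bash
python3 - <<'E'
from h import *
s,f=wrist(); save(f,'w4'); print(s['t'],s['tcp_pos'],s['tool_rot'].round(4))
for c,st in blobs(f,(50,120,50),(80,255,255),150):
    p=ray(f,*c,59); print(c,st,p.round(1),totool(s,p-s['tcp_pos']).round(1))
E
```

```text
8.4833 [ 456.27124131 -204.82959166  173.56977203] [-2.000e-04  9.843e-01  1.767e-01 -1.000e-04]
[67.6 59.2] [    0     0   132   122 12249] [498.8 -54.3  59. ] [  92.2 -126.3  114.6]
[276.5 207.1] [ 254  184   46   47 1706] [ 455.1 -203.9   59. ] [ -0.7  -1.3 114.6]
```

View pics/w4.png

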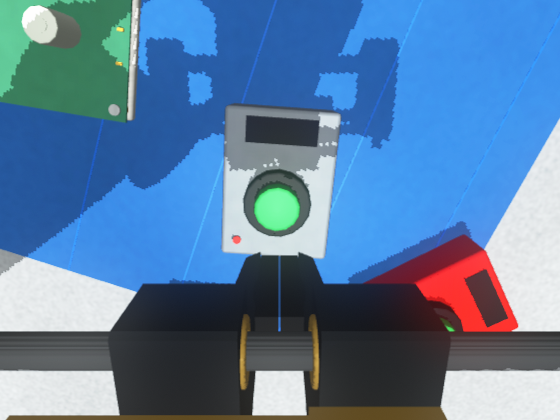

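The wrist view shows the green button at (276,207) in its black housing on the grey box, about 1 mm from being under the fingertips. I'll come down to near it, then press in small steps watching the force.

Call:
{"api": "move_arm", "payload": {
  "turn": [
    [0,0,0],
    [0,0,0],
    [0,0,0],
    [0,0,0],
    [0,0,0]
  ],
  "slide": [
    [-0.001,-0.001,0.025],
    [-0.001,-0.001,0.05],
    [-0.001,-0.001,0.07],
    [-0.001,-0.001,0.083],
    [-0.001,-0.001,0.088]
  ],
  "fingers": [1,1,1,1,1]
}}

```text
t: 8.95
tcp_pos: [454.2, -203.3, 83.8]
tool_rot: [-0.001, 0.984, 0.177, -0.001]
wrist_force: [-0.1, 0.6, -0.6]
finger_gap: 0.6
gripper_force: 0.0
```

Call:
{"api": "move_arm", "payload": {
  "turn": [
    [0,0,0],
    [0,0,0],
    [0,0,0],
    [0,0,0],
    [0,0,0]
  ],
  "slide": [
    [0,0,0.001],
    [0,0,0.002],
    [0,0,0.003],
    [0,0,0.004],
    [0,0,0.005]
  ],
  "fingers": [1,1,1,1,1]
}}

```text
t: 9.37
tcp_pos: [455.7, -205.0, 81.4]
tool_rot: [0.001, 0.984, 0.177, 0.001]
wrist_force: [-0.6, -0.2, -0.2]
finger_gap: 0.7
gripper_force: 0.0
```

Call:
{"api": "move_arm", "payload": {
  "turn": [
    [0,0,0],
    [0,0,0],
    [0,0,0]
  ],
  "slide": [
    [0,0,0.001],
    [0,0,0.002],
    [0,0,0.003]
  ],
  "fingers": [1,1,1]
}}

```text
t: 9.62
tcp_pos: [455.3, -204.9, 77.8]
tool_rot: [0.0, 0.984, 0.176, 0.0]
wrist_force: [-0.4, 0.6, 3.0]
finger_gap: 0.3
gripper_force: 1.1
```

Call:
{"api": "move_arm", "payload": {
  "turn": [
    [0,0,0],
    [0,0,0],
    [0,0,0]
  ],
  "slide": [
    [0,0,0.001],
    [0,0,0.002],
    [0,0,0.002]
  ],
  "fingers": [1,1,1]
}}

```text
t: 9.87
tcp_pos: [455.3, -204.9, 75.6]
tool_rot: [0.0, 0.984, 0.176, 0.0]
wrist_force: [-0.5, -0.5, 2.2]
finger_gap: 0.5
gripper_force: 1.7
```

Call:
{"api": "move_arm", "payload": {
  "turn": [
    [0,0,0],
    [0,0,0],
    [0,0,0]
  ],
  "slide": [
    [0,0,0.001],
    [0,0,0.002],
    [0,0,0.002]
  ],
  "fingers": [1,1,1]
}}

```text
t: 10.12
tcp_pos: [455.3, -204.9, 73.6]
tool_rot: [0.0, 0.984, 0.176, 0.0]
wrist_force: [0.8, 0.0, 4.1]
finger_gap: 0.5
gripper_force: 2.3
```

Call:
{"api": "move_arm", "payload": {
  "turn": [
    [0,0,0],
    [0,0,0],
    [0,0,0]
  ],
  "slide": [
    [0,0,0.001],
    [0,0,0.001],
    [0,0,0.001]
  ],
  "fingers": [1,1,1]
}}

```text
t: 10.37
tcp_pos: [455.3, -204.9, 73.1]
tool_rot: [0.0, 0.984, 0.176, 0.0]
wrist_force: [-1.2, 0.6, 7.4]
finger_gap: 0.5
gripper_force: 3.9
```

The force is 7 N and the last step moved only half as far as commanded, so the button has reached its stop. One more millimetre to be certain, then I'll release and lift.

Call:
{"api": "move_arm", "payload": {
  "turn": [
    [0,0,0],
    [0,0,0],
    [0,0,0],
    [0,0,0]
  ],
  "slide": [
    [0,0,0.001],
    [0,0,0.001],
    [0,0,0.001],
    [0,0,0.001]
  ],
  "fingers": [1,1,1,1]
}}

```text
t: 10.7
tcp_pos: [455.3, -204.9, 72.9]
tool_rot: [0.0, 0.984, 0.176, 0.0]
wrist_force: [-3.3, 1.6, 14.9]
finger_gap: 0.8
gripper_force: 7.2
```

Call:
{"api": "move_arm", "payload": {
  "turn": [
    [0,0,0],
    [0,0,0],
    [0,0,0],
    [0,0,0],
    [0,0,0]
  ],
  "slide": [
    [0,0,-0.002],
    [0,0,-0.006],
    [0,0,-0.012],
    [0,0,-0.025],
    [0,0,-0.045]
  ],
  "fingers": [1,1,1,1,1]
}}

```text
t: 11.12
tcp_pos: [452.6, -203.5, 114.5]
tool_rot: [-0.002, 0.984, 0.176, -0.002]
wrist_force: [-0.6, 0.6, -0.3]
finger_gap: 0.2
gripper_force: 0.0
```

Call:
{"api": "move_arm", "payload": {
  "turn": [
    [0,0,0],
    [0,0,0],
    [0,0,0],
    [0,0,0],
    [0,0,0]
  ],
  "slide": [
    [0,0,-0.025],
    [0,0,-0.045],
    [0,0,-0.054],
    [0,0,-0.054],
    [0,0,-0.054]
  ],
  "fingers": [1,1,1,1,1]
}}

```text
t: 11.53
tcp_pos: [454.6, -204.5, 170.0]
tool_rot: [-0.0, 0.984, 0.176, -0.0]
wrist_force: [0.4, -0.1, -0.1]
finger_gap: 0.6
gripper_force: 0.0
```

```bash
python3 - <<'E'
from h import *
s,f=wrist(); save(f,'w5'); print(s['t'],s['tcp_pos'],s['wrist_force'])
for c,st in blobs(f,(50,120,50),(80,255,255),150):
    p=ray(f,*c,59); print(c,st,p.round(1))
E
```

```text
11.5333 [ 454.63108978 -204.5182083   169.99518265] [ 0.42456944 -0.10260129 -0.11426718]
[67.5 59.3] [    0     0   130   121 11849] [497.5 -55.8  59. ]
[277.7 206.7] [ 255  183   47   48 1762] [ 455.1 -203.8   59. ]
```

View pics/w5.png

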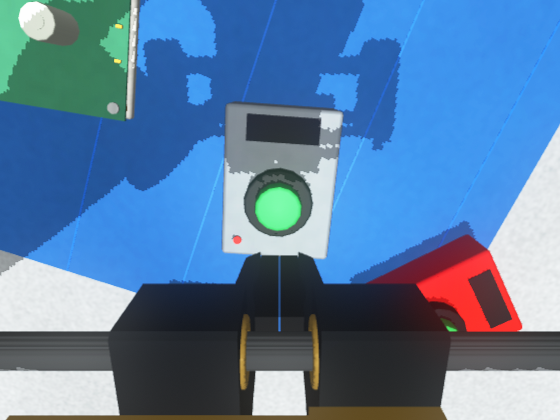

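The button is back up at (278,207), and it measures (455.1, -203.8), the same as before, so the recorder has not moved. The arm is clear of everything, so I'm handing in.

```bash
python3 -c "
from station import env
print(env.hand_in())"
```

```text
the job is handed in; nothing more can be done
None
```

The job is handed in at about 11.5 s: the fingertips held about 14 mm above the orange capacitor for about 3 s, then pressed the grey recorder's green button to its stop and let it come back up, with the recorder unmoved.

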